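Find the guideway that drags on the feeler blade

TASK

In one of the three guideways of the blue guide block the spring gib is set right for the 5 mm blade of the orange-handled gap gauge: the blade slides in with a clear drag. Of the other two, one is too tight to let the blade in and one is so slack that it slides in with no drag. Slide the blade gently into the guideways, never forcing it, to feel which is which, and leave the gauge standing upright on its handle, let go, with the blade pushed home in the guideway that drags; do not shift or tip the loose post holder, the mirror mount, the dropper bottle or the lens tube on the way.

Things in the scene. Friction and masses are not known exactly. Their poses are not given: they have to be found in the camera images.
- gauge: gap gauge, loose, 0.09 kg, stands on its handle. Origin: under the middle of its 110 mm length; x along the blade to the tip, z up. Orange handle (40 x 16 x 45 mm tall, black band) spans x = -55 to -15 mm, on a foot 26 mm wide, 5 mm thick; grip it from above across the 16 mm. Steel blade on edge, 5 mm thick (y), z = 12 to 32 mm, x = -15 to 55 mm, bevelled tip
- grip (a point): where to grip the gauge: middle of the handle in x and y, 30 mm above its underside; axes as the gauge's; 90 mm behind the blade tip
- blade_tip (a point): middle of the blade's tip, 22 mm above the gauge's underside; axes as the gauge's
- guide_block: blue block fixed to the table, 80 deep (x) x 104 wide (y) x 49 mm tall with its screws. Origin: middle of its underside; x points into the guideways, front face at x = -40 mm. Three lookalike upright slots 36 mm apart open at the front: 8 mm wide, floor at z = 9, ceiling 40 mm, 60 mm deep to a back wall, flared to 20 mm at the mouth over 6 mm. Gibs hide in them, placed anew each time
- mouth_left (a point): middle of the left (+y) guideway's mouth, in the front face's plane, 22 mm above the table; axes as the block's: the blade enters along x, on y = 0. In the guideway that is set right, a spring gib meets the blade 10 to 28 mm in and bears on it all the way home: 4 to 14 N of drag; let go, it stays pressed on the slot's left wall by about 8 N
- mouth_middle (a point): the same for the middle guideway. The tight gib leaves 2.5 mm and stops the blade dead 19 to 26 mm inside the mouth; do not push on
- mouth_right (a point): the same for the right-hand (-y) guideway. In the slack one the full 8 mm is open: the blade meets little or no resistance until the back wall
- post_holder: bystander, loose: black post holder with a brass thumb screw, 32 x 47 x 61 mm tall; origin at the middle of its underside
- mirror_mount: bystander, loose: black mirror mount, 44 x 38 x 58 mm tall; origin at the middle of its underside
- dropper: bystander, loose: amber dropper bottle with a black top, 30 mm across, 88 mm tall; origin at the middle of its underside
- lens_tube: bystander, loose: black lens tube standing on end, 30 mm across, 45 mm tall; origin at the middle of its underside

How it is judged:
By the outcome, as a careful person would: the job done as asked, in the order asked, and still so for the second after the job is handed in, with the robot touching nothing.
It also fails if it takes over 58 s, if anything falls off the work surface, if the arm or the gripper's body presses on something with over 40 N, if the wrist force passes 120 N, or if a joint passes its speed limit or range.

ROBOT

A 7-joint arm with a two-finger parallel gripper is mounted at the origin on a cart in front of the work surface, level with it; the furniture and walls round the work are solid. World frame = base frame: x ahead of the robot, y to its left, z up, the work surface at z = 0. Lengths are in m, angles in rad, forces in N, time in s.
With the tool pointing down it reaches from about 0.4 to 0.925 m from the base axis. Payload 4.1 kg.
Tool frame: the origin (TCP) lies midway between the tips of the shut fingers; the grasp point (between the pads) lies 19 mm behind it; x points along the fingers, z is the direction in which the jaws open and shut, and the axes are right-handed (so a half turn about x gives the same grasp; the last joint's range is limited). The gripper opens to 85 mm and grips with 20 to 120 N. Pads are 22 mm wide; open, the fingers measure 114 mm over their backs; the gripper's body (76 mm by 85 mm) begins 54 mm behind the grasp point. The pads swing forward as they close: fully open they stand 13 mm farther back than shut.
Start: joints at [1.215, 0.398, 0.045, 1.537, -0.019, 1.207, -0.051], TCP at [0.165, -0.629, 0.231] pointing down, gripper open.
Joint ranges: [-2.82, 2.82], [-0.49, 2.23], [-1.37, 1.46], [0, 2.46], [-1.36, 4.5], [0.23, 2], [-2.94, 2.94]. Speed limits (rad/s): [2.57, 2.57, 3.14, 3.14, 3.14, 3.14, 3.14].

INTERFACE

Orientations are given as [roll, pitch, yaw] about the fixed x, y, z axes, in that order (R = Rz(yaw) Ry(pitch) Rx(roll)).
In Python, from rig import * gives the robot as it stands.
- The arm moves only by the tool jog_arm, never from a script. Its argument "rows" is text: rows parted by semicolons, each of 7 numbers parted by spaces: the shift along the world's x, y, z in units of 500 mm (1.0 is 500 mm), then the turn, a rotation vector about the world's x, y, z in units of 90 degrees (1.0 is 90 degrees), then the closure, from 0 (fully open) to 1 (shut). In form: tx ty tz wx wy wz grip; .... A call has 1 to 8 rows; each row is the pose to reach, as a shift and turn from the pose commanded when the call began; what a row does not reach only later rows make up. A row lasts 1/10 s, in which the tool goes at most 50 mm and 8.59 degrees, less where a joint would pass 70% of its speed; a pose out of reach is approached as far as the arm can. A call with a number of a shift or a turn outside -1 to 1 is refused whole. A call with a gripper value outside its range is refused whole. The fingers move at their own pace and stop on an object; "grip_force" is the grip in N (left out, the last holds). Time passes only in rows, so rows that repeat a pose let the fingers close. It gives the time, the measured TCP pose, the force and the opening at its end, in the units of the state.
- observe(): the state, without advancing time (a new reading comes with each control period).
- read_camera(name): name is "side" or "top"; returns a dict with "color" (480x640x3 uint8, red, green, blue), "camera_matrix" (3x3 intrinsics, pixels), "R" (3x3) and "t" (3): a world point X has camera coordinates R X + t. Camera axes: x right, y down, z forward; pixel columns grow to the right and rows downward; lengths in m; the calibration is good to about 2 mm. A picture is of the moment at which its call begins. There is no depth.
- finish_job(): hands the job in, once; it reports no verdict.
The state is a dict: "time": time; "joint_positions": joint angles; "qd": joint speeds; "tau": joint torques, N m; "position": TCP position; "ee_rot": TCP orientation; "contact_force": force on the tool from outside, world axes, zero at the start; "moment": the same for the moment, N m; "width": finger opening in m.
Only numpy, scipy, OpenCV 4.12 (cv2) and the standard library are available. Lean on these libraries where they do the work, as an engineer would, in place of code of your own. Each camera call takes 0.05 s, during which the arm holds its last target. There are 200 camera calls.

## Working session

There is one attempt and no reset: what is moved stays moved. The work goes in short steps, Python scripts to look and compute and a tool call to move; the robot and the scene stay as the last step left them, time stands still between calls to the robot, and variables do not carry over. Pictures are saved under pics/ and viewed, about 8 in all and at most 12, crops included, and the job is handed in when it is done.

Besides the shell and the picture viewer there is one more tool, called after "Emit:" in YAML: its name, and indented under it one key for each argument. jog_arm: Moves the arm, as the interface text tells. Its arguments: {"type":"object","properties":{"rows":{"type":"string"},"grip_force":{"type":"number"}},"required":["rows"]}

```bash
ls; mkdir -p pics; python3 - <<'E'
from rig import *
import cv2
s=observe()
for k in("time","position","ee_rot","contact_force","width"):print(k,s[k])
for n in("top","side"):
    c=read_camera(n);cv2.imwrite(f"pics/{n}0.png",c["color"][:,:,::-1]);print(n,c["camera_matrix"].tolist(),c["R"].tolist(),c["t"].tolist())
E
```

```text
pics
time 0.0
position [ 0.16494898 -0.62807895  0.23027224]
ee_rot [-3.06563683  1.5688752   1.90369491]
contact_force [ 0.13571811 -0.0612275  -1.21369423]
width 0.08555991221028882
top [[473.56695498101857, 0.0, 323.78791942115595], [0.0, 473.56695498101857, 240.01700584919013], [0.0, 0.0, 1.0]] [[0.02786269009143732, -0.9991041443786101, 0.031852459659406585], [-0.9910087430543734, -0.03178043988938531, -0.1299679761719331], [0.1308638288094136, -0.027944808568368795, -0.9910064308486691]] [-0.06400864777820006, 0.5467801074299845, 0.9050877182349056]
side [[501.39359324324806, 0.0, 320.36363317358854], [0.0, 501.39359324324806, 242.98405640935763], [0.0, 0.0, 1.0]] [[-0.9995714805326461, -0.022722438312375054, -0.018453891267534727], [0.008709575768472495, 0.3710089065380551, -0.9285884635075811], [0.027946352100174397, -0.9283512708380255, -0.3706520192009159]] [0.5490813893062055, 0.07383279909984763, 0.9712725151194901]
```

View pics/top0.png

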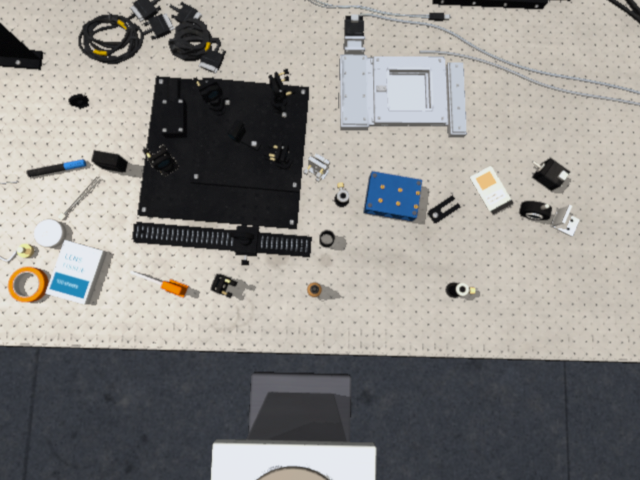

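View pics/side0.png

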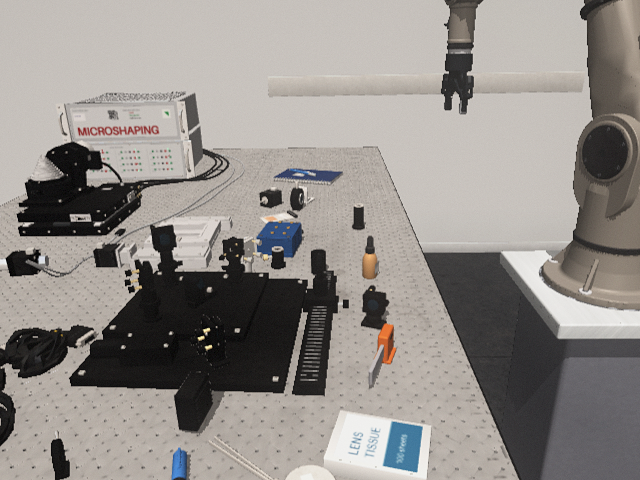

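```bash
cat > h.py <<'E'
import numpy as np,cv2
from rig import *
def ray(c,u,v,z):
    K,R,t=c["camera_matrix"],np.array(c["R"]),np.array(c["t"])
    d=R.T@np.linalg.solve(K,[u,v,1.]);o=-R.T@t
    return o+d*(z-o[2])/d[2]
def proj(c,X):
    p=np.array(c["camera_matrix"])@(np.array(c["R"])@np.array(X)+np.array(c["t"]));return p[:2]/p[2]
def crop(im,x,y,w,h,s):
    return cv2.resize(np.ascontiguousarray(im[y:y+h,x:x+w,::-1]),None,fx=s,fy=s,interpolation=cv2.INTER_CUBIC)
E
python3 - <<'E'
from h import *
t=read_camera("top");s=read_camera("side")
a=np.hstack([crop(t["color"],350,160,80,70,5),crop(t["color"],125,260,80,70,5)])
b=np.hstack([crop(s["color"],250,210,80,50,5),crop(s["color"],345,315,80,50,5)])
b2=b
cv2.imwrite("pics/z1.png",np.vstack([a,b]))
for n,u,v in(("block",393,196),("handle",174,288),("tip",136,273),("mm",224,285),("drop",315,289),("ph",458,290),("lt",327,239),("lt2",342,198)):print(n,ray(t,u,v,.03).round(3))
E
```

```text
block [ 0.644 -0.186  0.03 ]
handle [0.445 0.243 0.03 ]
tip [0.472 0.318 0.03 ]
mm [0.454 0.146 0.03 ]
drop [ 0.451 -0.033  0.03 ]
ph [ 0.457 -0.318  0.03 ]
lt [ 0.552 -0.054  0.03 ]
lt2 [ 0.636 -0.082  0.03 ]
```

View pics/z1.png

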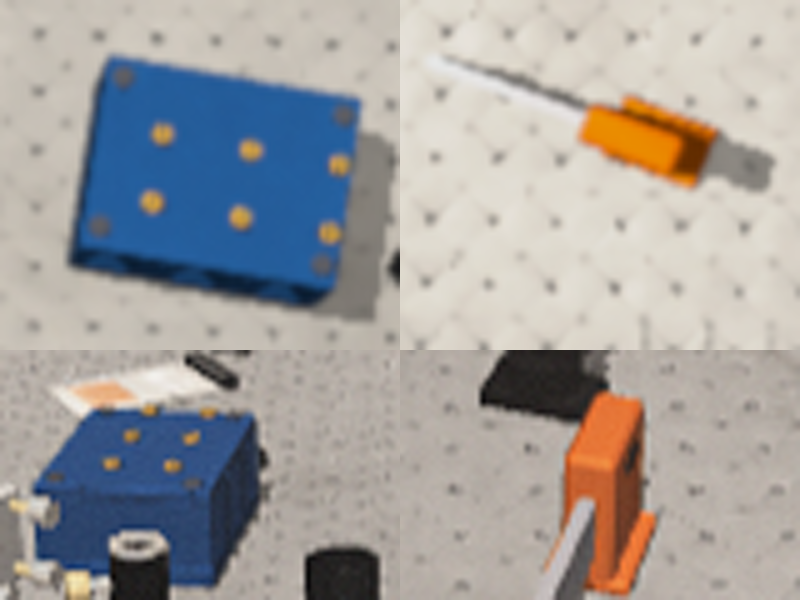

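```bash
cat > fit.py <<'E'
from h import *
from scipy.optimize import minimize
S=8
def box(x0,x1,y0,y1,z0,z1): return np.array([[x,y,z] for x in(x0,x1) for y in(y0,y1) for z in(z0,z1)])
def mask(im,kind):
    h=cv2.cvtColor(im,cv2.COLOR_RGB2HSV)
    return cv2.inRange(h,(105,120,25),(125,255,255)) if kind=="b" else cv2.inRange(h,(3,150,80),(20,255,255))
def fit(cams,boxes,kind,x0,rois):
    obs=[]
    for c,(x,y,w,h) in zip(cams,rois):
        im=cv2.resize(c["color"][y:y+h,x:x+w],None,fx=S,fy=S,interpolation=cv2.INTER_CUBIC)
        obs.append(mask(im,kind))
    def ren(p):
        cc,ss=np.cos(p[2]),np.sin(p[2]);o=[]
        for c,r,m in zip(cams,rois,obs):
            q=np.zeros_like(m)
            for b in boxes:
                W=np.c_[b[:,0]*cc-b[:,1]*ss+p[0],b[:,0]*ss+b[:,1]*cc+p[1],b[:,2]]
                P=np.array([proj(c,X) for X in W]);P=(P-r[:2]+.5)*S-.5
                cv2.fillConvexPoly(q,cv2.convexHull((P*16).round().astype(np.int32)),255,shift=4)
            o.append(q)
        return o
    f=lambda p:sum((cv2.bitwise_xor(a,b)>0).sum()/(b>0).sum() for a,b in zip(ren(p),obs))
    s=np.array(x0)+np.array([[0,0,0],[.008,0,0],[0,.008,0],[0,0,.1]])
    r=minimize(f,x0,method="Nelder-Mead",options=dict(initial_simplex=s,xatol=1e-5,fatol=1e-5))
    return r.x,r.fun
E
python3 - <<'E'
from fit import *
t=read_camera("top");s=read_camera("side")
B=[box(-.04,.04,-.052,.052,0,.046)]
rt,rs=(355,165,75,60),(245,215,65,55)
print(fit([t],B,"b",[.644,-.186,-.15],[rt]))
print(fit([s],B,"b",[.644,-.186,-.15],[rs]))
print(fit([t,s],B,"b",[.644,-.186,-.15],[rt,rs]))
G=[box(-.055,-.015,-.008,.008,0,.045),box(-.055,-.015,-.013,.013,0,.005)]
rt,rs=(150,270,50,35),(365,315,40,55)
for a in([t],[rt]),([s],[rs]),([t,s],[rt,rs]):print(fit(a[0],G,"o",[.457,.275,1.22],a[1]))
for n,X in(("lt",[.552,-.054,.03]),("lt2",[.636,-.082,.03]),("ph",[.457,-.318,.03]),("drop",[.451,-.033,.05]),("mm",[.454,.146,.03])):print(n,proj(s,X).round())
E
```

```text
(array([ 0.64545806, -0.18640905, -0.17080167]), np.float64(0.18714764407883244))
(array([ 0.6522928 , -0.18628438,  0.03172674]), np.float64(0.4927977415350079))
(array([ 0.64661166, -0.18629571, -0.07895491]), np.float64(0.7214676304128866))
(array([0.45644516, 0.27766983, 1.2676285 ]), np.float64(0.1834146888851484))
(array([0.45516355, 0.27949707, 1.32917336]), np.float64(0.4316676064279673))
(array([0.45560786, 0.2795605 , 1.31369731]), np.float64(0.6266116585986553))
lt [319. 258.]
lt2 [280. 253.]
ph [359. 216.]
drop [370. 253.]
mm [375. 305.]
```

```bash
python3 - <<'E'
from fit import *
t=read_camera("top");s=read_camera("side")
rows=[]
for c,rb,rg in((t,(350,163,80,62),(125,263,80,62)),(s,(240,212,80,62),(345,315,80,62))):
    row=[]
    for r,k,p,bx in((rb,"b",(.6455,-.1864,-.15),[box(-.04,.04,-.052,.052,0,.046)]),(rg,"o",(.4564,.2777,1.25),[box(-.055,-.015,-.008,.008,0,.045),box(-.055,-.015,-.013,.013,0,.005),box(-.015,.055,-.0025,.0025,.012,.032)])):
        im=crop(c["color"],*r,5)
        m=mask(np.ascontiguousarray(im[:,:,::-1]),k)
        cs,_=cv2.findContours(m,cv2.RETR_EXTERNAL,cv2.CHAIN_APPROX_NONE)
        cv2.drawContours(im,cs,-1,(0,255,255),1)
        cc,ss=np.cos(p[2]),np.sin(p[2])
        for b in bx:
            W=np.c_[b[:,0]*cc-b[:,1]*ss+p[0],b[:,0]*ss+b[:,1]*cc+p[1],b[:,2]]
            P=((np.array([proj(c,X) for X in W])-r[:2]+.5)*5-.5).round().astype(int)
            for i in range(8):
                for j in(1,2,4):
                    if not i&j: cv2.line(im,tuple(map(int,P[i])),tuple(map(int,P[i|j])),(0,0,255),1)
        row.append(im)
    rows.append(np.hstack(row))
cv2.imwrite("pics/o1.png",np.vstack(rows)[:600])
E
```

```text
(no output)
```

View pics/o1.png

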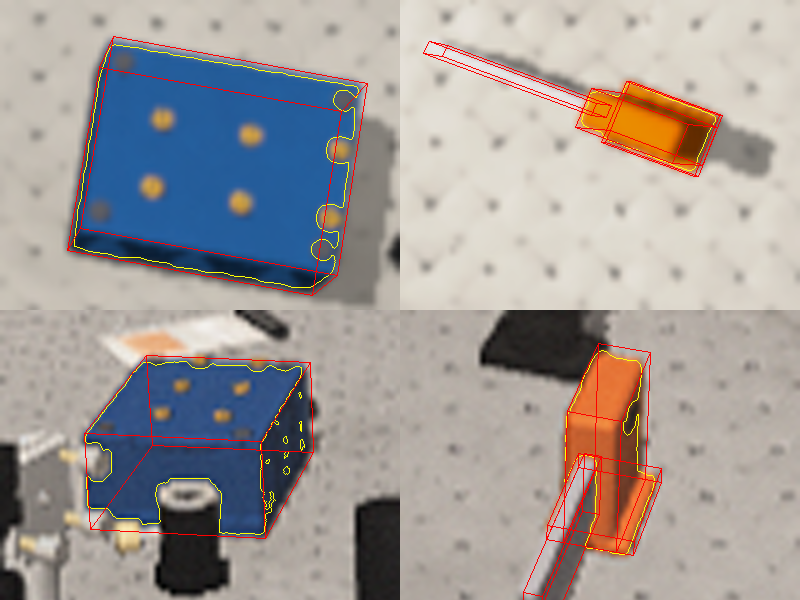

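```bash
python3 - <<'E'
from fit import *
import fit as F
t=read_camera("top");s=read_camera("side")
for c,(x,y,w,h) in((t,(362,168,68,55)),(s,(245,212,65,50))):
    im=cv2.resize(c["color"][y:y+h,x:x+w],None,fx=8,fy=8,interpolation=cv2.INTER_CUBIC)
    m=cv2.inRange(cv2.cvtColor(im,cv2.COLOR_RGB2HSV),(10,90,90),(30,255,255))
    n,_,st,ce=cv2.connectedComponentsWithStats(m)
    for i in range(1,n):
        if st[i,4]>60:
            u=(ce[i]+.5)/8-.5+[x,y];print(st[i,4],u.round(2),ray(c,*u,.0475).round(4))
def hm(im,kind):
    h=cv2.cvtColor(im,cv2.COLOR_RGB2HSV)
    m=cv2.inRange(h,(100,70,10),(130,255,255)) if kind=="b" else cv2.inRange(h,(3,110,50),(22,255,255))
    m=cv2.morphologyEx(m,cv2.MORPH_OPEN,np.ones((9,9)))
    n,l,st,_=cv2.connectedComponentsWithStats(m);m=np.uint8(l==1+st[1:,4].argmax())*255
    if kind=="b":
        c=cv2.findContours(m,0,1)[0];q=np.zeros_like(m);cv2.fillConvexPoly(q,cv2.convexHull(np.vstack(c)),255);return q
    return cv2.morphologyEx(m,cv2.MORPH_CLOSE,np.ones((25,25)))
F.mask=hm
rt,rs=(355,165,75,60),(245,215,65,55)
for H in(.042,.044,.046):
    B=[box(-.04,.04,-.052,.052,0,H)]
    for a in([t],[rt]),([s],[rs]):print(H,fit(a[0],B,"b",[.644,-.186,-.15],a[1]))
G=[box(-.055,-.015,-.008,.008,0,.045),box(-.055,-.015,-.013,.013,0,.005)]
rt,rs=(150,270,50,35),(365,315,40,55)
for a in([t],[rt]),([s],[rs]):print(fit(a[0],G,"o",[.457,.275,1.22],a[1]))
E
```

```text
564 [382.03 186.48] [ 0.6589 -0.161   0.0475]
571 [399.65 189.59] [ 0.6538 -0.1965  0.0475]
550 [417.43 192.63] [ 0.6488 -0.2324  0.0475]
671 [380.01 200.01] [ 0.6311 -0.1572  0.0475]
641 [397.6  203.17] [ 0.6259 -0.1926  0.0475]
621 [415.59 206.26] [ 0.6209 -0.2287  0.0475]
1739 [270.44 218.37] [ 0.6748 -0.2561  0.0475]
269 [279.45 221.54] [ 0.6507 -0.2323  0.0475]
273 [291.13 221.96] [ 0.6226 -0.2285  0.0475]
259 [275.82 226.73] [ 0.6555 -0.1964  0.0475]
264 [287.81 227.2 ] [ 0.6275 -0.1924  0.0475]
269 [271.85 232.26] [ 0.6606 -0.1602  0.0475]
284 [283.94 232.79] [ 0.6331 -0.1562  0.0475]
513 [265.06 258.47] [ 0.6574 -0.0136  0.0475]
0.042 (array([ 0.64576857, -0.1862451 , -0.13817512]), np.float64(0.013457249583992156))
0.042 (array([ 0.64789269, -0.19364729, -0.13499676]), np.float64(0.034605063586512656))
0.044 (array([ 0.64550792, -0.18600354, -0.14721438]), np.float64(0.02316525005351138))
0.044 (array([ 0.64746419, -0.18831949, -0.13450447]), np.float64(0.031268230078170575))
0.046 (array([ 0.64548709, -0.1857794 , -0.15593645]), np.float64(0.033163247692105866))
0.046 (array([ 0.64726591, -0.18735698, -0.1272096 ]), np.float64(0.05760121339400304))
(array([0.45719703, 0.27816476, 1.23997547]), np.float64(0.093830866369941))
(array([0.45614294, 0.27962576, 1.29612739]), np.float64(0.31733274032657727))
```

```bash
cat >> h.py <<'E'
from scipy.spatial.transform import Rotation as Ro
def plan(pos,zdir):
    "shift (units) and rotvec (units) from the present pose to TCP pos, tool x down, tool z along angle zdir (mod pi)"
    s=observe();R0=Ro.from_euler("xyz",s["ee_rot"]);best=None
    for a in(zdir,zdir+np.pi):
        z=np.array([np.cos(a),np.sin(a),0]);x=np.array([0,0,-1.]);R=Ro.from_matrix(np.c_[x,np.cross(z,x),z])
        v=(R*R0.inv()).as_rotvec()
        if best is None or np.linalg.norm(v)<np.linalg.norm(best):best=v
    print("t",round(s["time"],2),"shift",((np.array(pos)-s["position"])/.5).round(4),"turn",(best/(np.pi/2)).round(4),"F",s["contact_force"].round(2),"w",round(s["width"],4),"q",s["joint_positions"].round(2))
E
python3 - <<'E'
from h import *
s=observe();print(Ro.from_euler("xyz",s["ee_rot"]).as_matrix().round(3))
plan([.4463,.2455,.15],1.27+np.pi/2)
E
```

```text
[[ 0.     0.967  0.254]
 [-0.     0.254 -0.967]
 [-1.    -0.     0.   ]]
t 0.5 shift [ 0.5623  1.7484 -0.1626] turn [0.    0.    0.645] F [0.62 0.24 0.01] w 0.0853 q [ 1.21  0.4   0.05  1.54 -0.02  1.21 -0.05]
```

Emit:
jog_arm:
  rows: "0.57 0.86 0 0 0 0.645 0;0.57 0.86 0 0 0 0.645 0;0.57 0.86 0 0 0 0.645 0;0.57 0.86 0 0 0 0.645 0;0.57 0.86 0 0 0 0.645 0;0.57 0.86 0 0 0 0.645 0;0.57 0.86 0 0 0 0.645 0;0.57 0.86 0 0 0 0.645 0"

```text
time: 1.3
position: [0.3869, -0.2937, 0.2318]
ee_rot: [-0.553, 1.569, -0.852]
contact_force: [0.8, 0.1, 1.3]
width: 0.0854
```

```bash
python3 - <<'E'
from h import *
plan([.4463,.2455,.13],1.27+np.pi/2)
E
```

```text
t 1.3 shift [ 0.1188  1.0783 -0.2035] turn [ 0.0006  0.0006 -0.0009] F [0.81 0.09 1.25] w 0.0854 q [ 0.87  0.11 -0.33  1.91  0.04  1.12  0.22]
```

Emit:
jog_arm:
  rows: "0.119 0.8 0 0 0 0 0;0.119 0.8 0 0 0 0 0;0.119 0.8 0 0 0 0 0;0.119 0.8 0 0 0 0 0;0.119 0.8 0 0 0 0 0;0.119 0.8 0 0 0 0 0;0.119 0.8 0 0 0 0 0;0.119 0.8 0 0 0 0 0"

```text
time: 2.1
position: [0.4451, 0.1022, 0.2319]
ee_rot: [-0.074, 1.569, -0.375]
contact_force: [0.5, -0.0, 0.4]
width: 0.0855
```

```bash
python3 - <<'E'
from h import *
plan([.4463,.2455,.09],1.27+np.pi/2)
E
```

```text
t 2.1 shift [ 0.0024  0.2867 -0.2838] turn [0.0005 0.0012 0.0003] F [ 0.53 -0.02  0.37] w 0.0855 q [ 0.4   0.08 -0.75  1.96  0.06  1.12 -0.68]
```

Emit:
jog_arm:
  rows: "0.0024 0.287 -0.05 0 0 0 0;0.0024 0.287 -0.1 0 0 0 0;0.0024 0.287 -0.2 0 0 0 0;0.0024 0.287 -0.28 0 0 0 0;0.0024 0.287 -0.28 0 0 0 0;0.0024 0.287 -0.28 0 0 0 0"

```text
time: 2.7
position: [0.4435, 0.2436, 0.0884]
ee_rot: [-2.555, 1.564, -2.853]
contact_force: [-0.2, -0.1, 0.5]
width: 0.0853
```

```bash
python3 - <<'E'
from h import *
plan([.4463,.2455,.012],1.27+np.pi/2)
t=read_camera("top");s=read_camera("side")
cv2.imwrite("pics/g1.png",np.hstack([crop(t["color"],120,240,90,90,4),crop(s["color"],335,260,110,120,4)[:360]]))
E
```

```text
t 2.7 shift [ 0.0057  0.0037 -0.1527] turn [ 0.0012 -0.0042 -0.0017] F [-0.24 -0.12  0.54] w 0.0853 q [ 0.06  0.4  -0.78  2.    0.36  0.89 -1.21]
```

View pics/g1.png

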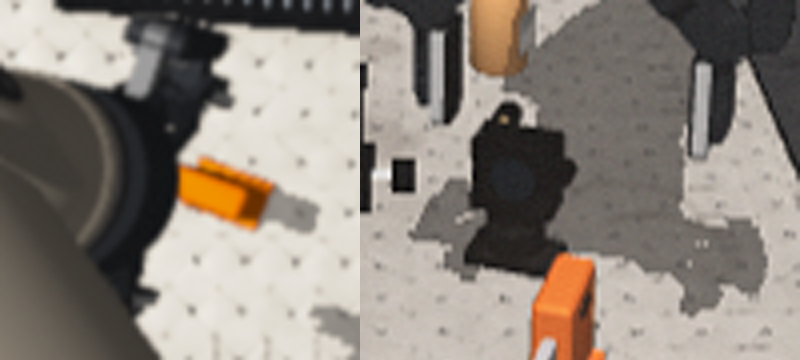

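Emit:
jog_arm:
  rows: "0.0057 0.0037 0 0 -0.004 -0.002 0.45;0.0057 0.0037 -0.02 0 -0.004 -0.002 0.45;0.0057 0.0037 -0.07 0 -0.004 -0.002 0.45;0.0057 0.0037 -0.11 0 -0.004 -0.002 0.45;0.0057 0.0037 -0.14 0 -0.004 -0.002 0.45;0.0057 0.0037 -0.153 0 -0.004 -0.002 0.45;0.0057 0.0037 -0.153 0 -0.004 -0.002 0.45;0.0057 0.0037 -0.153 0 -0.004 -0.002 0.45"
  grip_force: 30

```text
time: 3.6
position: [0.4496, 0.2461, 0.0155]
ee_rot: [0.387, 1.563, 0.083]
contact_force: [0.2, -0.2, 0.6]
width: 0.0472
```

```bash
python3 - <<'E'
from h import *
plan([.4463,.2455,.011],1.27+np.pi/2)
E
```

```text
t 3.6 shift [-0.0066 -0.0012 -0.009 ] turn [-0.0004  0.0048  0.0021] F [ 0.24 -0.23  0.62] w 0.0472 q [-0.02  0.51 -0.7   2.04  0.49  0.75 -1.33]
```

Emit:
jog_arm:
  rows: "-0.006 -0.001 -0.009 0 0.004 0.002 0.45;-0.006 -0.001 -0.009 0 0.004 0.002 0.6;-0.006 -0.001 -0.009 0 0.004 0.002 1;-0.006 -0.001 -0.009 0 0.004 0.002 1;-0.006 -0.001 -0.009 0 0.004 0.002 1;-0.006 -0.001 -0.009 0 0.004 0.002 1;-0.006 -0.001 -0.009 0 0.004 0.002 1;-0.006 -0.001 -0.009 0 0.004 0.002 1"
  grip_force: 50

```text
time: 4.4
position: [0.4463, 0.2454, 0.0107]
ee_rot: [0.525, 1.57, 0.225]
contact_force: [-0.4, -0.9, 4.2]
width: 0.0154
```

```bash
python3 - <<'E'
from h import *
plan([.4463,.2455,.011],1.27+np.pi/2)
E
```

```text
t 4.4 shift [-0.0001  0.0002  0.0007] turn [-0.0001  0.0005 -0.    ] F [-0.45 -0.87  4.2 ] w 0.0154 q [-0.02  0.52 -0.7   2.05  0.49  0.74 -1.33]
```

Emit:
jog_arm:
  rows: "0 0 0.1 0 0 0 1;0 0 0.2 0 0 0 1;0.02 -0.05 0.3 0 0 -0.05 1;0.03 -0.14 0.32 0 0 -0.14 1;0.05 -0.23 0.32 0 0 -0.23 1;0.06 -0.32 0.32 0 0 -0.32 1;0.075 -0.41 0.32 0 0 -0.41 1;0.09 -0.5 0.32 0 0 -0.5 1"

```text
time: 5.2
position: [0.4904, -0.0068, 0.17]
ee_rot: [-1.131, 1.57, -2.223]
contact_force: [0.5, 1.0, -1.1]
width: 0.0155
```

```bash
python3 - <<'E'
from h import *
plan([.503,-.1657,.10],-.142-np.pi/2)
E
```

```text
t 5.2 shift [ 0.0251 -0.3177 -0.1401] turn [ 2.000e-04 -4.000e-04 -3.952e-01] F [ 0.54  0.98 -1.15] w 0.0155 q [ 0.45  0.21 -0.59  1.97  0.14  1.   -1.3 ]
```

Emit:
jog_arm:
  rows: "0.025 -0.08 0 0 0 -0.1 1;0.025 -0.16 0 0 0 -0.2 1;0.025 -0.24 0 0 0 -0.3 1;0.025 -0.317 0 0 0 -0.396 1;0.025 -0.317 -0.05 0 0 -0.396 1;0.025 -0.317 -0.1 0 0 -0.396 1;0.025 -0.317 -0.14 0 0 -0.396 1;0.025 -0.317 -0.14 0 0 -0.396 1"

```text
time: 6.0
position: [0.5004, -0.1626, 0.0971]
ee_rot: [-1.734, 1.563, 2.841]
contact_force: [-1.0, -0.2, -0.9]
width: 0.0154
```

```bash
python3 - <<'E'
from h import *
plan([.503,-.1657,.0135],-.142-np.pi/2)
t=read_camera("top");s=read_camera("side")
cv2.imwrite("pics/p1.png",np.hstack([crop(t["color"],340,160,100,100,4),crop(s["color"],240,200,100,100,4)]))
E
```

```text
t 6.0 shift [ 0.0053 -0.0062 -0.1672] turn [-0.0014 -0.0046 -0.003 ] F [-1.01 -0.22 -0.95] w 0.0154 q [ 0.56  0.35 -0.39  1.96  0.17  0.87 -1.63]
```

View pics/p1.png

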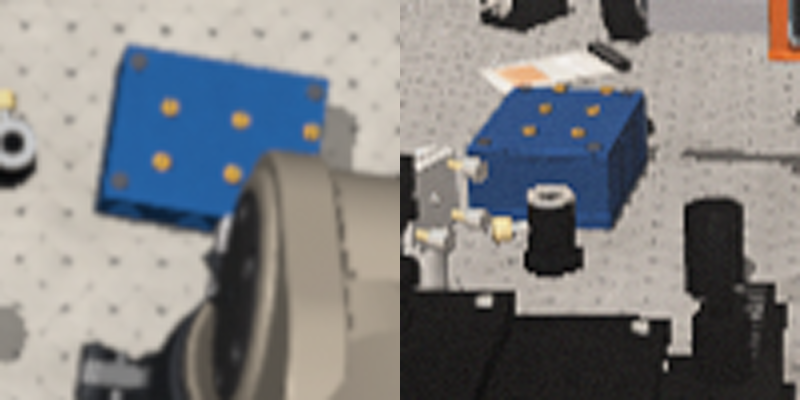

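Emit:
jog_arm:
  rows: "0.005 -0.006 -0.05 0 -0.0045 -0.003 1;0.005 -0.006 -0.1 0 -0.0045 -0.003 1;0.005 -0.006 -0.14 0 -0.0045 -0.003 1;0.005 -0.006 -0.167 0 -0.0045 -0.003 1;0.005 -0.006 -0.167 0 -0.0045 -0.003 1;0.005 -0.006 -0.167 0 -0.0045 -0.003 1"

```text
time: 6.7
position: [0.507, -0.1665, 0.0178]
ee_rot: [1.644, 1.562, -0.069]
contact_force: [0.4, -0.2, -0.6]
width: 0.0154
```

```bash
python3 - <<'E'
from h import *
plan([.503,-.1657,.0135],-.142-np.pi/2)
t=read_camera("top");s=read_camera("side")
for c in(t,s):
    print(proj(c,[.607-.0149,-.1805+.0021,.0345]).round(1), proj(c,[.607,-.1805,.045]).round(1))
cv2.imwrite("pics/p2.png",np.hstack([crop(t["color"],360,185,60,50,6),crop(s["color"],260,215,60,50,6)]))
E
```

```text
t 6.7 shift [-0.008   0.0015 -0.0086] turn [0.0004 0.0055 0.    ] F [ 0.36 -0.15 -0.55] w 0.0154 q [ 0.52  0.47 -0.35  2.    0.24  0.7  -1.69]
[389.3 220.7] [391.3 212.5]
[303.1 234.5] [296.4 229.9]
```

View pics/p2.png

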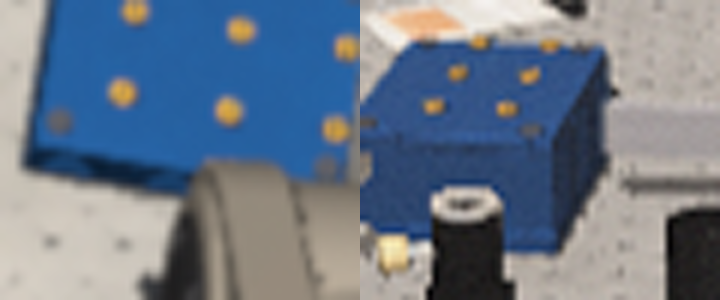

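Emit:
jog_arm:
  rows: "-0.008 0.0015 -0.0086 0 0.0055 0 1;-0.008 0.0015 -0.0086 0 0.0055 0 1;0.0 0.0003 -0.0086 0 0.0055 0 1;0.008 -0.0008 -0.0086 0 0.0055 0 1;0.012 -0.0013 -0.0086 0 0.0055 0 1"

```text
time: 7.3
position: [0.513, -0.167, 0.0128]
ee_rot: [-0.993, 1.57, -2.706]
contact_force: [-0.3, -0.6, -0.4]
width: 0.0152
```

```bash
cat >> h.py <<'E'
MID=np.array([.607,-.1805]);XP=np.array([np.cos(.142),-np.sin(.142)]);YP=np.array([np.sin(.142),np.cos(.142)])
def ins(lane,depth,z=.0135,yoff=0):
    "pose with the tip `depth` m past the mouth of lane (+1 left,0,-1); prints present depth, lateral, force in block axes"
    s=observe();d=s["position"][:2]-MID+.09*XP-lane*.036*YP
    F=s["contact_force"];print("depth %.1f lat %.1f mm"%(1e3*d@XP,1e3*d@YP),"Fx' %.1f Fy' %.1f Fz %.1f"%(F[:2]@XP,F[:2]@YP,F[2]),"M",s["moment"].round(2))
    p=MID-(.09-depth)*XP+(lane*.036+yoff)*YP
    plan([*p,z],-.142-np.pi/2)
E
python3 - <<'E'
from h import *
ins(0,0.01)
E
```

```text
depth -4.9 lat 0.0 mm Fx' -0.2 Fy' -0.7 Fz -0.4 M [ 0.01 -0.01 -0.08]
t 7.3 shift [ 0.0296 -0.0043  0.0014] turn [ 0.0001 -0.0003  0.0001] F [-0.3  -0.65 -0.45] w 0.0152 q [ 0.51  0.49 -0.34  1.98  0.25  0.71 -1.7 ]
```

Advance to ~13 mm past the mouth.

Emit:
jog_arm:
  rows: "0.008 -0.0012 0.001 0 0 0 1;0.016 -0.0023 0.001 0 0 0 1;0.024 -0.0034 0.001 0 0 0 1;0.03 -0.0043 0.001 0 0 0 1;0.035 -0.005 0.001 0 0 0 1"

```text
time: 7.8
position: [0.5287, -0.1676, 0.0123]
ee_rot: [-1.871, 1.566, 2.701]
contact_force: [-1.4, 2.7, -0.9]
width: 0.0155
```

```bash
python3 - <<'E'
from h import *
ins(0,0.02)
E
```

```text
depth 10.7 lat 1.7 mm Fx' -1.8 Fy' 2.5 Fz -0.9 M [0.79 0.23 0.35]
t 7.8 shift [ 0.018  -0.0059  0.0023] turn [-0.0012 -0.0025 -0.0012] F [-1.44  2.75 -0.91] w 0.0155 q [ 0.5   0.51 -0.34  1.94  0.25  0.73 -1.7 ]
```

```bash
python3 - <<'E'
from h import *
ins(0,0.018,yoff=.0025)
E
```

```text
depth 10.7 lat 1.7 mm Fx' -1.8 Fy' 2.5 Fz -0.9 M [0.79 0.23 0.35]
t 7.8 shift [ 0.0147 -0.0004  0.0023] turn [-0.0012 -0.0025 -0.0012] F [-1.44  2.75 -0.91] w 0.0155 q [ 0.5   0.51 -0.34  1.94  0.25  0.73 -1.7 ]
```

Emit:
jog_arm:
  rows: "0.0007 0.005 0.001 0 0 0 1;0.0007 0.005 0.001 0 0 0 1;0.005 0.0043 0.001 0 0 0 1;0.0106 0.0035 0.001 0 0 0 1;0.0106 0.0035 0.001 0 0 0 1"

```text
time: 8.3
position: [0.5357, -0.1681, 0.0138]
ee_rot: [-0.343, 1.57, -2.056]
contact_force: [0.6, 0.8, -0.9]
width: 0.0156
```

```bash
python3 - <<'E'
from h import *
ins(0,0.018,yoff=.0025)
E
```

```text
depth 17.6 lat 2.2 mm Fx' 0.4 Fy' 0.9 Fz -0.9 M [ 0.05 -0.01 -0.04]
t 8.3 shift [ 0.0008  0.0005 -0.0006] turn [ 0.0003 -0.0002  0.0003] F [ 0.56  0.79 -0.9 ] w 0.0156 q [ 0.5   0.52 -0.34  1.93  0.25  0.74 -1.7 ]
```

Emit:
jog_arm:
  rows: "0.006 -0.0008 0 0 0 0 1;0.012 -0.0017 0 0 0 0 1;0.016 -0.0023 0 0 0 0 1"

```text
time: 8.6
position: [0.5376, -0.1674, 0.0122]
ee_rot: [-1.58, 1.557, 2.991]
contact_force: [-11.1, 5.2, 3.5]
width: 0.0157
```

```bash
python3 - <<'E'
from h import *
ins(0,0.026,yoff=.0025)
E
```

```text
depth 19.5 lat 3.2 mm Fx' -11.7 Fy' 3.6 Fz 3.5 M [0.9  1.93 0.25]
t 8.6 shift [ 0.0128 -0.0032  0.0027] turn [-0.0013 -0.0084 -0.0003] F [-11.06   5.23   3.46] w 0.0157 q [ 0.49  0.53 -0.34  1.92  0.25  0.75 -1.7 ]
```

Emit:
jog_arm:
  rows: "0 0 0 0 0 0 1;0 0 0 0 0 0 1"

```text
time: 8.8
position: [0.5377, -0.1672, 0.012]
ee_rot: [-1.596, 1.558, 2.975]
contact_force: [-8.8, 3.5, 1.5]
width: 0.0156
```

```bash
python3 - <<'E'
from h import *
ins(0,0.026,yoff=.0025)
E
```

```text
depth 19.5 lat 3.4 mm Fx' -9.2 Fy' 2.2 Fz 1.5 M [0.72 1.53 0.17]
t 8.8 shift [ 0.0125 -0.0035  0.0031] turn [-0.0013 -0.008  -0.0005] F [-8.8   3.51  1.52] w 0.0156 q [ 0.49  0.53 -0.34  1.92  0.25  0.75 -1.7 ]
```

Emit:
jog_arm:
  rows: "-0.015 0.0021 0 0 0 0 1;-0.03 0.0043 0 0 0 0 1;-0.05 0.0071 0 0 0 0 1;-0.067 0.0096 0 0 0 0 1;-0.067 0.0096 0 0 0 0 1;-0.06 0.045 0 0 0 0 1;-0.057 0.081 0 0 0 0 1;-0.057 0.081 0 0 0 0 1"

```text
time: 9.6
position: [0.5153, -0.1254, 0.0139]
ee_rot: [-2.962, 1.569, 1.613]
contact_force: [0.4, 0.9, -0.6]
width: 0.0154
```

```bash
python3 - <<'E'
from h import *
ins(1,0.015,yoff=.0025)
E
```

```text
depth -8.6 lat 5.6 mm Fx' 0.2 Fy' 0.9 Fz -0.6 M [-0.02  0.03  0.04]
t 9.6 shift [ 0.0458 -0.0127 -0.0008] turn [-0.0009 -0.     -0.0026] F [ 0.37  0.89 -0.55] w 0.0154 q [ 0.45  0.48 -0.36  2.    0.25  0.7  -1.77]
```

Emit:
jog_arm:
  rows: "0 0 0 0 0 0 1;0 0 0 0 0 0 1"

```text
time: 9.8
position: [0.5143, -0.1296, 0.0136]
ee_rot: [-0.857, 1.569, -2.571]
contact_force: [-0.4, 0.1, -0.7]
width: 0.015
```

```bash
python3 - <<'E'
from h import *
ins(1,0.016,yoff=.0025)
E
```

```text
depth -9.0 lat 1.3 mm Fx' -0.4 Fy' 0.1 Fz -0.7 M [0.03 0.02 0.02]
t 9.8 shift [ 0.0498 -0.0046 -0.0001] turn [ 0.0006 -0.0009  0.0009] F [-0.37  0.1  -0.65] w 0.015 q [ 0.45  0.48 -0.35  2.    0.25  0.7  -1.77]
```

Emit:
jog_arm:
  rows: "0.002 0.001 0 0 0 0 1;0.01 -0.0014 0 0 0 0 1;0.018 -0.0025 0 0 0 0 1;0.026 -0.0037 0 0 0 0 1;0.034 -0.0048 0 0 0 0 1;0.04 -0.0057 0 0 0 0 1;0.044 -0.0063 0 0 0 0 1"

```text
time: 10.5
position: [0.5363, -0.131, 0.0134]
ee_rot: [-1.611, 1.568, 2.96]
contact_force: [0.1, 0.5, -1.1]
width: 0.0156
```

```bash
python3 - <<'E'
from h import *
ins(1,0.016,yoff=.0025)
E
```

```text
depth 13.0 lat 3.0 mm Fx' -0.0 Fy' 0.5 Fz -1.1 M [0.34 0.21 0.01]
t 10.5 shift [ 0.0057 -0.0018  0.0002] turn [-0.0003 -0.0015 -0.0003] F [ 0.07  0.52 -1.11] w 0.0156 q [ 0.44  0.51 -0.35  1.95  0.25  0.73 -1.77]
```

Emit:
jog_arm:
  rows: "0.006 -0.0008 0 0 0 0 1;0.012 -0.0017 0 0 0 0 1;0.018 -0.0025 0 0 0 0 1;0.022 -0.0031 0 0 0 0 1"

```text
time: 10.9
position: [0.5452, -0.1308, 0.0127]
ee_rot: [-1.742, 1.564, 2.83]
contact_force: [-6.3, 4.8, 0.4]
width: 0.0157
```

```bash
python3 - <<'E'
from h import *
ins(1,0.025,yoff=.0025)
E
```

```text
depth 21.8 lat 4.5 mm Fx' -6.9 Fy' 3.9 Fz 0.4 M [1.22 1.23 0.4 ]
t 10.9 shift [ 0.0058 -0.0049  0.0016] turn [-0.0014 -0.0044 -0.0014] F [-6.3   4.84  0.4 ] w 0.0157 q [ 0.44  0.52 -0.35  1.93  0.25  0.74 -1.77]
```

Emit:
jog_arm:
  rows: "0.006 0.0012 0.001 0 0 0 1;0.01 0.002 0.001 0 0 0 1;0.01 0.002 0.001 0 0 0 1"

```text
time: 11.2
position: [0.5474, -0.1307, 0.0123]
ee_rot: [-1.544, 1.559, 3.027]
contact_force: [-7.8, 3.7, -0.8]
width: 0.0153
```

```bash
python3 - <<'E'
from h import *
ins(1,0.03,yoff=.004)
E
```

```text
depth 24.0 lat 4.8 mm Fx' -8.3 Fy' 2.5 Fz -0.8 M [0.82 1.56 0.23]
t 11.2 shift [ 0.0116 -0.0033  0.0025] turn [-0.0009 -0.0078 -0.0006] F [-7.83  3.69 -0.84] w 0.0153 q [ 0.43  0.53 -0.35  1.92  0.25  0.75 -1.77]
```

Emit:
jog_arm:
  rows: "0.005 -0.0007 0.001 0 0 0 1;0.01 -0.0014 0.001 0 0 0 1;0.01 -0.0014 0.001 0 0 0 1"

```text
time: 11.5
position: [0.5528, -0.1315, 0.0126]
ee_rot: [-1.558, 1.559, 3.014]
contact_force: [-6.1, 4.0, -2.6]
width: 0.0154
```

```bash
python3 - <<'E'
from h import *
ins(1,0.035,yoff=.004)
E
```

```text
depth 29.4 lat 4.8 mm Fx' -6.6 Fy' 3.1 Fz -2.6 M [0.78 1.49 0.23]
t 11.5 shift [ 0.0108 -0.0032  0.0017] turn [-0.0009 -0.0072 -0.0005] F [-6.13  4.03 -2.57] w 0.0154 q [ 0.43  0.54 -0.35  1.9   0.25  0.76 -1.77]
```

Emit:
jog_arm:
  rows: "0.008 -0.0009 0 0 0 0 1;0.016 -0.002 0 0 0 0 1;0.024 -0.0031 0 0 0 0 1;0.032 -0.0042 0 0 0 0 1;0.038 -0.0051 0 0 0 0 1"

```text
time: 12.0
position: [0.5725, -0.1342, 0.013]
ee_rot: [-1.564, 1.56, 3.007]
contact_force: [-6.6, 3.3, -1.7]
width: 0.0157
```

```bash
python3 - <<'E'
from h import *
ins(1,0.055,yoff=.004)
E
```

```text
depth 49.3 lat 5.0 mm Fx' -7.0 Fy' 2.3 Fz -1.7 M [0.78 1.38 0.22]
t 12.0 shift [ 0.0111 -0.0036  0.0011] turn [-0.0009 -0.0066 -0.0002] F [-6.63  3.25 -1.66] w 0.0157 q [ 0.42  0.56 -0.34  1.86  0.26  0.78 -1.77]
```

Emit:
jog_arm:
  rows: "0.006 -0.0008 0 0 0 0 1;0.012 -0.0017 0 0 0 0 1;0.015 -0.002 0 0 0 0 1;0.015 -0.002 0 0 0 0 1"

```text
time: 12.4
position: [0.5794, -0.1352, 0.0129]
ee_rot: [-1.549, 1.559, 3.022]
contact_force: [-6.5, 4.2, -0.3]
width: 0.0154
```

```bash
python3 - <<'E'
from h import *
ins(1,0.06,yoff=.004)
E
```

```text
depth 56.2 lat 5.0 mm Fx' -7.1 Fy' 3.2 Fz -0.3 M [0.73 1.46 0.15]
t 12.4 shift [ 0.0072 -0.003   0.0013] turn [-0.0009 -0.0073 -0.0002] F [-6.52  4.19 -0.26] w 0.0154 q [ 0.42  0.57 -0.34  1.84  0.26  0.79 -1.77]
```

Emit:
jog_arm:
  rows: "0.004 -0.0006 0 0 0 0 1;0.006 -0.0008 0 0 0 0 1;0.006 -0.0008 0 0 0 0 1"

```text
time: 12.7
position: [0.5795, -0.1352, 0.0127]
ee_rot: [-1.526, 1.553, 3.045]
contact_force: [-13.2, 5.4, 5.7]
width: 0.0155
```

```bash
python3 - <<'E'
from h import *
ins(1,0.06,yoff=.004)
E
```

```text
depth 56.4 lat 5.0 mm Fx' -13.8 Fy' 3.4 Fz 5.7 M [0.94 2.43 0.13]
t 12.7 shift [ 0.0068 -0.003   0.0016] turn [-0.0011 -0.011  -0.0002] F [-13.21   5.36   5.68] w 0.0155 q [ 0.42  0.57 -0.34  1.83  0.26  0.8  -1.77]
```

Emit:
jog_arm:
  rows: "-0.003 0.0004 -0.003 0 0 0 1;-0.005 0.001 -0.005 0 0 0 1;-0.006 0.001 -0.006 0 0 0 1;-0.006 0.001 -0.006 0 0 0 1"

```text
time: 13.1
position: [0.5796, -0.1351, 0.0112]
ee_rot: [-1.498, 1.56, 3.072]
contact_force: [-11.7, 4.4, 8.2]
width: 0.0153
```

```bash
python3 - <<'E'
from h import *
ins(1,0.06,yoff=.004)
E
```

```text
depth 56.5 lat 5.0 mm Fx' -12.2 Fy' 2.7 Fz 8.2 M [0.8  1.67 0.14]
t 13.1 shift [ 0.0067 -0.003   0.0045] turn [-0.0005 -0.0067 -0.0002] F [-11.69   4.38   8.17] w 0.0153 q [ 0.42  0.57 -0.34  1.84  0.26  0.78 -1.77]
```

Emit:
jog_arm:
  rows: "-0.004 0.0006 -0.004 0 0 0 0.8;-0.004 0.002 -0.004 0 0 0 0.7;-0.004 0.002 -0.004 0 0 0 0.6;-0.004 0.002 0 0 0 0 0.6;-0.004 0.002 0 0 0 0 0.6"

```text
time: 13.6
position: [0.5825, -0.1355, 0.012]
ee_rot: [-0.421, 1.57, -2.134]
contact_force: [-0.1, -1.0, -0.3]
width: 0.0341
```

```bash
python3 - <<'E'
from h import *
ins(1,0.056,yoff=.004)
E
```

```text
depth 59.4 lat 5.0 mm Fx' -0.0 Fy' -1.0 Fz -0.3 M [0.02 0.02 0.02]
t 13.6 shift [-0.0071 -0.0011  0.003 ] turn [ 0.0003 -0.0002  0.0003] F [-0.15 -0.96 -0.3 ] w 0.0341 q [ 0.42  0.57 -0.34  1.84  0.26  0.77 -1.77]
```

Lift straight up and clear the view.

Emit:
jog_arm:
  rows: "0 0 0.03 0 0 0 0.6;0 0 0.08 0 0 0 0.6;0 0 0.16 0 0 0 0.6;0 0 0.26 0 0 0 0.6;0 0 0.34 0 0 0 0.6;-0.06 0.08 0.36 0 0 0 0.6;-0.12 0.16 0.36 0 0 0 0.6;-0.18 0.25 0.36 0 0 0 0.6"

```text
time: 14.4
position: [0.494, -0.0133, 0.1934]
ee_rot: [1.289, 1.569, -0.425]
contact_force: [-0.1, 1.3, 0.6]
width: 0.034
```

Emit:
jog_arm:
  rows: "0 0.1 0 0 0 0 0.6;0 0.2 0 0 0 0 0.6;0 0.3 0 0 0 0 0.6;0 0.4 0 0 0 0 0.6;0 0.4 0 0 0 0 0.6"

```text
time: 14.9
position: [0.4932, 0.1951, 0.1936]
ee_rot: [-3.138, 1.564, 1.445]
contact_force: [-0.2, -0.0, -0.4]
width: 0.0339
```

```bash
python3 - <<'E'
from fit import *
t=read_camera("top");s=read_camera("side");print(observe()["time"])
cv2.imwrite("pics/e1.png",np.hstack([crop(t["color"],355,165,80,80,5),crop(s["color"],250,205,80,80,5)]))
cv2.imwrite("pics/e2.png",np.hstack([t["color"],s["color"]])[:,:,::-1][130:330:1,:])
m=cv2.inRange(cv2.cvtColor(t["color"],cv2.COLOR_RGB2HSV),(3,150,80),(20,255,255))[200:250,350:430]
ys,xs=np.nonzero(m);print(len(xs),xs.min()+350,xs.max()+350,ys.min()+200,ys.max()+200)
G=[box(-.055,-.015,-.008,.008,0,.045),box(-.055,-.015,-.013,.013,0,.005)]
p,f=fit([t],G,"o",[.62,-.143,-.142],[(365,205,50,40)]);print(p,f,"tip depth/lat mm",1e3*((p[:2]+.055*np.array([np.cos(p[2]),np.sin(p[2])])-MID-.036*YP)@np.c_[XP,YP]))
for n,X in(("lt",[.552,-.054,.03]),("ph",[.457,-.318,.03]),("drop",[.451,-.033,.03]),("mm",[.454,.146,.03])):print(n,proj(t,X).round())
E
```

```text
15.0
252 361 416 200 237
[ 0.61580685 -0.14241695 -0.13727389] 0.09159878613639993 tip depth/lat mm [58.32795489  3.20605081]
lt [327. 239.]
ph [458. 290.]
drop [315. 289.]
mm [224. 285.]
```

View pics/e1.png

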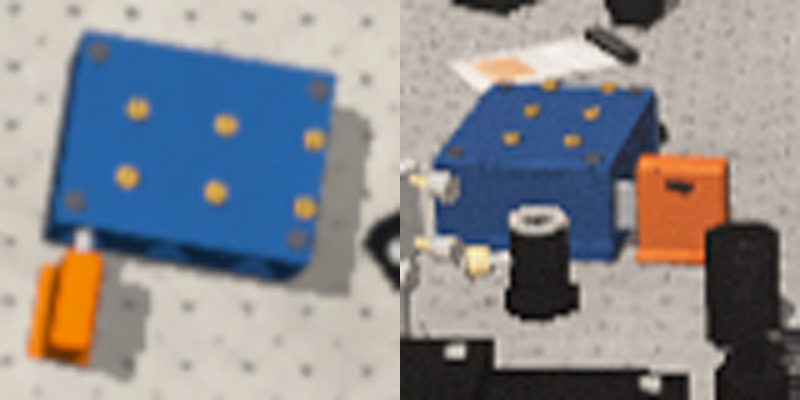

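```bash
python3 - <<'E'
from h import *
for n in("top","side"):
    a=cv2.imread(f"pics/{n}0.png").astype(int);c=read_camera(n);b=c["color"][:,:,::-1].astype(int)
    for k,X in(("lt",[.552,-.054,.03]),("lt2",[.636,-.082,.03]),("ph",[.457,-.318,.03]),("drop",[.451,-.033,.03]),("mm",[.454,.146,.03])):
        u,v=proj(c,X).astype(int);d=np.abs(a-b)[v-14:v+14,u-12:u+12].max(2);print(n,k,(d>40).mean().round(3))
t=read_camera("top");s=read_camera("side")
cv2.imwrite("pics/e2.png",np.hstack([crop(t["color"],180,210,300,100,1.3),crop(s["color"],250,200,180,130,1)[:130]]) if 0 else np.vstack([crop(t["color"],180,210,300,110,2),crop(s["color"],200,190,300,145,2)]))
E
```

```text
top lt 0.0
top lt2 0.0
top ph 0.0
top drop 0.667
top mm 0.0
side lt 0.131
side lt2 0.0
side ph 0.394
side drop 0.676
side mm 0.006
```

View pics/e2.png

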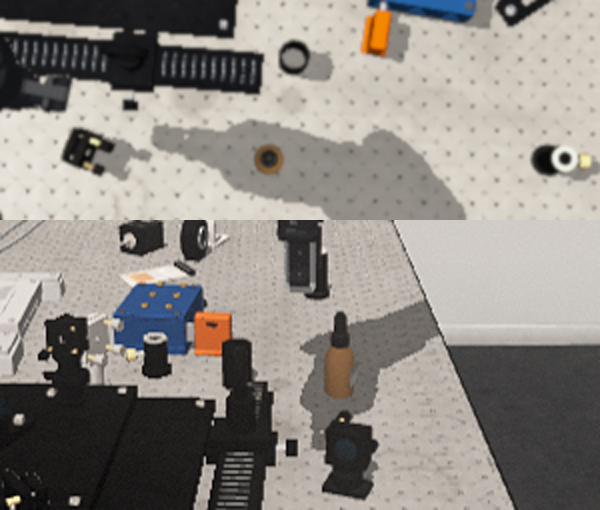

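```bash
python3 -c "
from rig import *
finish_job()"
```

```text
the job is handed in; nothing more can be done
```

The gauge stands upright on its handle, let go, with its blade pushed home in the left guideway. The job was handed in at about 15 s of the 58 s allowed.

**What I felt**
- **Middle:** the blade stopped dead about 20 mm in by my position estimate, at roughly 9–12 N. I took it as the tight one and backed out.
- **Left:** the blade slid with a steady drag of about 7 N from about 22 mm in. The force then doubled to about 14 N with no more travel, which I took as the back wall.
- **Right:** I did not probe it. I took it as the slack one by elimination, since the left one clearly dragged and the middle one stopped the blade.

**Last checks**
- **Gauge:** the pictures show it upright in the left guideway, with about 10 mm between the handle and the block. That matches the blade being fully home.
- **Depth:** the readings disagreed by a few millimetres. The arm's position gave about 56 mm, the camera fit about 58 mm, and the nominal depth is 60 mm. I relied on the force rise at the back wall and the handle gap instead.
- **Bystanders:** the top view shows the post holder, mirror mount and lens tube unchanged. The automatic image comparison flagged the dropper bottle, because the arm's shadow lay over it, but it stands at the same pixels as before. The side view also showed changes around the post holder, where the arm was in front of it, and smaller ones around the lens tube, where the gauge now stands.

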